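# Tag the weak jar seat

## Task

The three spring-mounted jar seats of the sealer's carrier are being checked before a batch. Working from left to right, press each seat well down with the fingertips and let it come back up, to feel which has the softest spring; then push the flip tag in front of the softest seat fully down onto its ledge, to mark that seat out of use. Leave the other two tags up, lift nothing and leave the things around where they are.

Things in the scene. Friction and masses are not known exactly. Their poses are not given: they have to be found in the camera images.
- carrier: steel carrier plate of the jar sealer, 168 mm deep (x), 345 mm wide (y), on rubber feet, fixed to the table; origin at table height under its centre, x away from the robot side (rear), y to its left. The three seat units stand side by side on it at y = +107 (left), 0 (middle) and -107 mm (right). Low wire handles at both ends, up to y = +-200 mm, 21 mm high. It cannot be moved
- seat_p: one of three seat units that look exactly alike, swapped among the three places; grey cast base 152 x 94 x 16 mm; origin at its underside's centre, 22 mm above the table, x to the rear, y left. At x = +25 mm stands the round spring-mounted seat, 72 mm across, with a black rubber face 61 mm across, 67 mm above the origin when free. In front of it is the unit's white flip tag, hinged at x = -24 mm, 27.5 mm above the origin
- seat_p_top (a point): centre of the rubber face of the seat of seat_p; it goes down with the seat
- seat_p_pad (a joint): how far this seat is pressed down, 0.0002 m (free) to 0.014 m (bottom stop); it springs back when let go. One seat is worn and clearly softer: 8 mm takes about 3 N on it and 8 to 10 N on the other two; the force grows in proportion to the travel. A press of 5 to 10 mm shows it. At rest the soft seat sags 0.25 mm, the others 0.15 mm: too little to see
- seat_p_tag (a joint): angle of the flip tag, a white plate 40 mm wide (28 at its end), 45 long, 3 thick: 0 = raised, 50 degrees above level, leaning to the front away from its seat; 0.873 rad = fully down, flat on the ledge in front of the seat, its upper face 29 mm above the unit's origin. A stiff hinge (0.03 N m) keeps it where it is left; it starts between 0 and 0.15
- seat_p_tag_end (a point): middle of the free end of the flip tag of seat_p, 45 mm from its hinge. A fingertip going straight down at x = -42 mm of the unit, y = 0, meets the upper face of the raised tag near this end and swings it down
- seat_q: one of three seat units that look exactly alike, swapped among the three places; grey cast base 152 x 94 x 16 mm; origin at its underside's centre, 22 mm above the table, x to the rear, y left. At x = +25 mm stands the round spring-mounted seat, 72 mm across, with a black rubber face 61 mm across, 67 mm above the origin when free. In front of it is the unit's white flip tag, hinged at x = -24 mm, 27.5 mm above the origin
- seat_q_top (a point): centre of the rubber face of the seat of seat_q; it goes down with the seat
- seat_q_pad (a joint): how far this seat is pressed down, 0.0002 m (free) to 0.014 m (bottom stop); it springs back when let go. One seat is worn and clearly softer: 8 mm takes about 3 N on it and 8 to 10 N on the other two; the force grows in proportion to the travel. A press of 5 to 10 mm shows it. At rest the soft seat sags 0.25 mm, the others 0.15 mm: too little to see
- seat_q_tag (a joint): angle of the flip tag, a white plate 40 mm wide (28 at its end), 45 long, 3 thick: 0 = raised, 50 degrees above level, leaning to the front away from its seat; 0.873 rad = fully down, flat on the ledge in front of the seat, its upper face 29 mm above the unit's origin. A stiff hinge (0.03 N m) keeps it where it is left; it starts between 0 and 0.15
- seat_q_tag_end (a point): middle of the free end of the flip tag of seat_q, 45 mm from its hinge. A fingertip going straight down at x = -42 mm of the unit, y = 0, meets the upper face of the raised tag near this end and swings it down
- seat_r: one of three seat units that look exactly alike, swapped among the three places; grey cast base 152 x 94 x 16 mm; origin at its underside's centre, 22 mm above the table, x to the rear, y left. At x = +25 mm stands the round spring-mounted seat, 72 mm across, with a black rubber face 61 mm across, 67 mm above the origin when free. In front of it is the unit's white flip tag, hinged at x = -24 mm, 27.5 mm above the origin
- seat_r_top (a point): centre of the rubber face of the seat of seat_r; it goes down with the seat
- seat_r_pad (a joint): how far this seat is pressed down, 0.0002 m (free) to 0.014 m (bottom stop); it springs back when let go. One seat is worn and clearly softer: 8 mm takes about 3 N on it and 8 to 10 N on the other two; the force grows in proportion to the travel. A press of 5 to 10 mm shows it. At rest the soft seat sags 0.25 mm, the others 0.15 mm: too little to see
- seat_r_tag (a joint): angle of the flip tag, a white plate 40 mm wide (28 at its end), 45 long, 3 thick: 0 = raised, 50 degrees above level, leaning to the front away from its seat; 0.873 rad = fully down, flat on the ledge in front of the seat, its upper face 29 mm above the unit's origin. A stiff hinge (0.03 N m) keeps it where it is left; it starts between 0 and 0.15
- seat_r_tag_end (a point): middle of the free end of the flip tag of seat_r, 45 mm from its hinge. A fingertip going straight down at x = -42 mm of the unit, y = 0, meets the upper face of the raised tag near this end and swings it down
- jar_b: loose sample jar with blue lid, 60 mm across, 75 mm high, right of the carrier; bystander, origin under its centre
- jar_d: loose sample jar with pale lid, 66 mm across, 92 mm high, behind the carrier on the right; bystander, origin under its centre
- measure_1: loose measuring cup with flat handle, 64 x 136 x 36 mm, behind the carrier; bystander, origin under its centre
- timer: loose kitchen timer, 66 x 62 x 20 mm, in front of the carrier; bystander, origin under its centre

How it is judged:
On the way, in this order (a step that is already met when the one before it is completed fails the run):
1. the left seat is pressed down by the fingers, 3 mm or more, the other seats being up (((y of seat_p in the frame of carrier above 0.05 m and value of joint seat_p_pad above 0.003 m and contact force between the fingers and seat_p above 0.5 N and value of joint each of seat_q_pad, seat_r_pad below 0.0015 m) or (y of seat_q in the frame of carrier above 0.05 m and value of joint seat_q_pad above 0.003 m and contact force between the fingers and seat_q above 0.5 N and value of joint each of seat_p_pad, seat_r_pad below 0.0015 m) or (y of seat_r in the frame of carrier above 0.05 m and value of joint seat_r_pad above 0.003 m and contact force between the fingers and seat_r above 0.5 N and value of joint each of seat_p_pad, seat_q_pad below 0.0015 m))), for 0.1 s.
2. the middle seat is pressed down by the fingers, 3 mm or more, the other seats being up (((y of seat_p in the frame of carrier between -0.05 and 0.05 m and value of joint seat_p_pad above 0.003 m and contact force between the fingers and seat_p above 0.5 N and value of joint each of seat_q_pad, seat_r_pad below 0.0015 m) or (y of seat_q in the frame of carrier between -0.05 and 0.05 m and value of joint seat_q_pad above 0.003 m and contact force between the fingers and seat_q above 0.5 N and value of joint each of seat_p_pad, seat_r_pad below 0.0015 m) or (y of seat_r in the frame of carrier between -0.05 and 0.05 m and value of joint seat_r_pad above 0.003 m and contact force between the fingers and seat_r above 0.5 N and value of joint each of seat_p_pad, seat_q_pad below 0.0015 m))), for 0.1 s.
3. the right seat is pressed down by the fingers, 3 mm or more, the other seats being up (((y of seat_p in the frame of carrier below -0.05 m and value of joint seat_p_pad above 0.003 m and contact force between the fingers and seat_p above 0.5 N and value of joint each of seat_q_pad, seat_r_pad below 0.0015 m) or (y of seat_q in the frame of carrier below -0.05 m and value of joint seat_q_pad above 0.003 m and contact force between the fingers and seat_q above 0.5 N and value of joint each of seat_p_pad, seat_r_pad below 0.0015 m) or (y of seat_r in the frame of carrier below -0.05 m and value of joint seat_r_pad above 0.003 m and contact force between the fingers and seat_r above 0.5 N and value of joint each of seat_p_pad, seat_q_pad below 0.0015 m))), for 0.1 s.
4. the tag of the softest seat, the one that sags over 0.2 mm under its own weight, is pushed down flat (((value of joint seat_p_tag above 0.77 rad and value of joint seat_p_pad above 0.0002 m and value of joint each of seat_q_tag, seat_r_tag below 0.45 rad) or (value of joint seat_q_tag above 0.77 rad and value of joint seat_q_pad above 0.0002 m and value of joint each of seat_p_tag, seat_r_tag below 0.45 rad) or (value of joint seat_r_tag above 0.77 rad and value of joint seat_r_pad above 0.0002 m and value of joint each of seat_p_tag, seat_q_tag below 0.45 rad)) and value of joint each of seat_p_pad, seat_q_pad, seat_r_pad below 0.0015 m), for 0.1 s.
At the end, for the whole second after the job is handed in: The softest seat's tag lies on its ledge (0.77 rad or more; the softest seat sags over 0.2 mm under its own weight), the other two tags are up (under 0.45 rad), all seats are back up (within 1.5 mm), and jars, cup and timer rest within 25 mm of where they stood (all of step 4 and distance of each of jar_b, jar_d, measure_1, timer from where it was at the start of the episode below 0.025 m and linear speed of each of jar_b, jar_d, measure_1, timer below 0.02 m/s); the robot touches nothing.
It fails at once if the tag of a seat that is not the softest is pushed down (over 0.45 rad) ((value of joint seat_p_tag above 0.45 rad and value of joint seat_p_pad below 0.0002 m) or (value of joint seat_q_tag above 0.45 rad and value of joint seat_q_pad below 0.0002 m) or (value of joint seat_r_tag above 0.45 rad and value of joint seat_r_pad below 0.0002 m)).
It fails at once if a jar, the measuring cup or the timer is lifted or shifted by more than 25 mm (distance of any of jar_b, jar_d, measure_1, timer from where it was at the start of the episode above 0.025 m).
It also fails if it takes over 45 s, if anything falls off the work surface, if the arm or the gripper's body presses on something with over 40 N, if the wrist force passes 120 N, or if a joint passes its speed limit or range.

## Robot

A 7-joint arm with a two-finger parallel gripper is mounted at the origin on a cart in front of the work surface, level with it; the furniture and walls round the work are solid. World frame = base frame: x ahead of the robot, y to its left, z up, the work surface at z = 0. Lengths are in m, angles in rad, forces in N, time in s.
With the tool pointing down it reaches from about 0.425 to 0.925 m from the base axis. Payload 6.8 kg.
Tool frame: the origin (TCP) lies midway between the tips of the shut fingers; the grasp point (between the pads) lies 19 mm behind it (bot.grasp_offset is the distance from the TCP to the grasp point, in m); z points along the fingers, x is the direction in which the jaws open and shut, and the axes are right-handed (so a half turn about z gives the same grasp; the last joint's range is limited). The gripper opens to 85 mm and grips with 20 to 120 N. Pads are 22 mm wide; open, the fingers measure 114 mm over their backs; the gripper's body (76 mm by 85 mm) begins 54 mm behind the grasp point. The pads swing forward as they close: fully open they stand 13 mm farther back than shut.
Start: joints at [1.043, 0.477, 0.022, 1.555, -0.011, 1.109, -0.083], TCP at [0.275, -0.616, 0.231] pointing down, gripper open.
Joint ranges: [-2.96, 2.96], [-0.34, 2.1], [-1.41, 1.46], [0.24, 2.44], [-1.37, 4.51], [0.17, 1.92], [-2.96, 2.96]. Speed limits (rad/s): [2.39, 2.39, 3.14, 3.14, 3.14, 3.14, 3.14].

## Interface

Orientations are given as a unit quaternion [w, x, y, z].
In Python, from station import bot, imaging gives the robot as it stands. The module is installed in compiled form; this text tells all that it offers.
- The arm moves only by the tool apply_moves, never from a script. Its argument "increments" is a list of rows, each a list of 7 numbers: the shift along the tool's x, y, z in mm, then the turn, a rotation vector about the tool's x, y, z in degrees, then the closure, from -1 (fully open) to 1 (shut). In form: [[dx, dy, dz, rx, ry, rz, grip], ...]. A call has exactly 8 rows; each row shifts and turns the pose as measured when the row begins, along the tool's axes as they then stand; what a row does not reach is not made up. A row lasts 1/8 s, in which the tool goes at most 62.5 mm and 10.7 degrees, less where a joint would pass 70% of its speed; a pose out of reach is approached as far as the arm can. A call with a gripper value outside its range is refused whole. The fingers move at their own pace and stop on an object; "grip_force" is the grip in N (left out, the last holds). Time passes only in rows, so rows that do not move let the fingers close, or fill a call up. It gives the time, the measured TCP pose, the force and the opening at its end, in the units of the state.
- bot.get_obs(): the state, without advancing time (a new reading comes with each control period).
- imaging.read_camera(name): name is "scene" or "top" or "wrist"; returns the picture (400x640x3 uint8, red, green, blue); there is no depth.
- imaging.get_calibration(name): a dict with "K" (3x3 intrinsics, pixels), "extrinsics" (4x4, takes a point from camera to world coordinates). Camera axes: x right, y down, z forward; pixel columns grow to the right and rows downward; lengths in m; the calibration is good to about 2 mm. A picture is of the moment at which its call begins: read the wrist's pose just before it. get_calibration takes no time and is no camera call; for the wrist camera it gives the pose at the moment of the call.
- bot.hand_in(): hands the job in, once; it reports no verdict.
The state is a dict: "t": time; "q": joint angles; "joint_vel": joint speeds; "joint_torque": joint torques, N m; "eef_pos": TCP position; "tool_rot": TCP orientation; "contact_force": force on the tool from outside, world axes, zero at the start; "torque": the same for the moment, N m; "gripper_width": opening from 0.0 (shut) to 1.0 (fully open).
Only numpy, scipy, OpenCV 4.12 (cv2) and the standard library are available. Lean on these libraries where they do the work, as an engineer would, in place of code of your own. Each camera call takes 0.05 s, during which the arm holds its last target.

## Working session

There is one attempt and no reset: what is moved stays moved. The work goes in short steps, Python scripts to look and compute and a tool call to move; the robot and the scene stay as the last step left them, time stands still between calls to the robot, and variables do not carry over. Pictures are saved under pics/ and viewed, and the job is handed in when it is done.

Besides the shell and the picture viewer there is one more tool, called after ">>>" as name(argument=value, ...) on one line, values as JSON. apply_moves: Moves the arm, as the interface text tells. Its arguments: {"type":"object","properties":{"increments":{"type":"array","items":{"type":"array","items":{"type":"number"}}},"grip_force":{"type":"number"}},"required":["increments"]}

```bash
mkdir -p pics
python3 - <<'E'
from station import bot, imaging
import cv2,numpy as np
o=bot.get_obs()
for k,v in o.items(): print(k,np.round(v,4))
for n in("scene","top"):
    im=imaging.read_camera(n); cv2.imwrite(f"pics/{n}0.png",im[:,:,::-1])
    c=imaging.get_calibration(n); print(n,np.round(c["K"],1).tolist(),np.round(c["extrinsics"],4).tolist())
E
```

```text
t 0.0
q [ 1.0429  0.4778  0.0224  1.5565 -0.0115  1.1093 -0.0831]
joint_vel [-0.0008 -0.0002 -0.0012 -0.0015 -0.0005 -0.0005  0.0005]
joint_torque [-1.10000e-03 -5.96442e+01  1.60780e+00 -2.81194e+01  1.25000e-02
  9.30000e-03 -0.00000e+00]
eef_pos [ 0.2748 -0.6159  0.2303]
tool_rot [-4.000e-04  8.389e-01 -5.442e-01 -8.000e-04]
contact_force [-0.3418 -0.1183 -1.0999]
torque [ 0.0194 -0.029  -0.0161]
gripper_width 1.0051
scene [[401.8, 0.0, 315.0], [0.0, 401.8, 204.0], [0.0, 0.0, 1.0]] [[-0.7535, -0.2839, 0.593, 0.0433], [-0.6574, 0.335, -0.675, 0.2659], [-0.007, -0.8984, -0.439, 0.464], [0.0, 0.0, 0.0, 1.0]]
top [[447.1, 0.0, 316.4], [0.0, 447.1, 204.6], [0.0, 0.0, 1.0]] [[0.027, -0.9982, 0.0538, 0.5167], [-0.9996, -0.0264, 0.0117, -0.3057], [-0.0103, -0.0541, -0.9985, 0.9297], [0.0, 0.0, 0.0, 1.0]]
```

View pics/scene0.png

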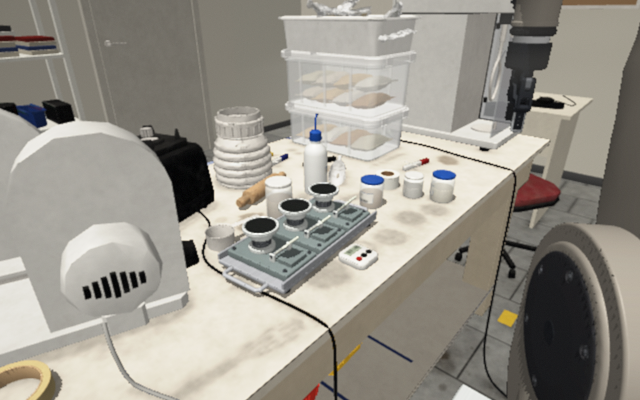

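View pics/top0.png

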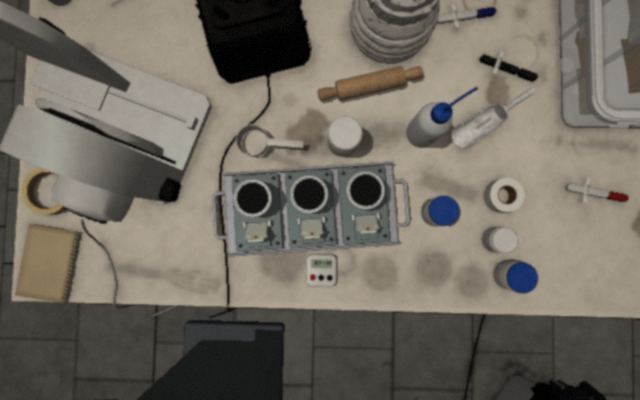

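```bash
cat > h.py <<'E'
from station import bot, imaging
import cv2,numpy as np
def ray(n,uv,z):
    c=imaging.get_calibration(n);K=np.array(c["K"]);E=np.array(c["extrinsics"])
    d=E[:3,:3]@np.linalg.inv(K)@np.array([uv[0],uv[1],1.]);o=E[:3,3]
    return o+d*(z-o[2])/d[2]
def proj(n,p):
    c=imaging.get_calibration(n);K=np.array(c["K"]);E=np.array(c["extrinsics"])
    q=K@(E[:3,:3].T@(np.array(p)-E[:3,3]));return q[:2]/q[2]
E
python3 - <<'E'
from h import *
for n,box in (("top",(150,225,220,400)),("scene",(175,255,235,345))):
    im=cv2.imread(f"pics/{n}0.png"); a,b,c,d=box
    m=np.zeros(im.shape[:2],np.uint8); m[a:b,c:d]=(im[a:b,c:d].max(2)<60)
    k,l,s,ce=cv2.connectedComponentsWithStats(m)
    for i in range(1,k):
        if s[i,4]>80: 
            p=ray(n,ce[i],.089); e=ray(n,(ce[i][0]+s[i,2]/2,ce[i][1]),.089); print(n,s[i],ce[i],p.round(4),"r",np.linalg.norm(e-p).round(4))
    
im=cv2.imread("pics/top0.png");cv2.imwrite("pics/topz.png",cv2.resize(im[150:270,200:420],None,fx=3.6,fy=3.6,interpolation=2))
E
```

```text
top [351 175  30  30 717] [365.33751743 189.76569038] [ 0.5924 -0.3874  0.089 ] r 0.0282
top [294 179  30  30 712] [308.66292135 193.72893258] [ 0.5821 -0.2808  0.089 ] r 0.0283
top [318 181  17  32 172] [328.9127907  198.22093023] [ 0.5746 -0.3192  0.089 ] r 0.016
top [238 183  30  30 702] [252.17521368 197.61111111] [ 0.572  -0.1744  0.089 ] r 0.0283
top [262 184  20  33 279] [274.17562724 200.86738351] [ 0.5669 -0.2161  0.089 ] r 0.0189
scene [311 184  25   9 173] [323.19075145 188.1849711 ] [ 0.5898 -0.3854  0.089 ] r 0.0289
scene [282 200  26  11 234] [294.42735043 204.97008547] [ 0.5797 -0.2788  0.089 ] r 0.0275
scene [246 219  29  13 317] [260.08201893 224.97476341] [ 0.5698 -0.1729  0.089 ] r 0.0279
```

View pics/topz.png

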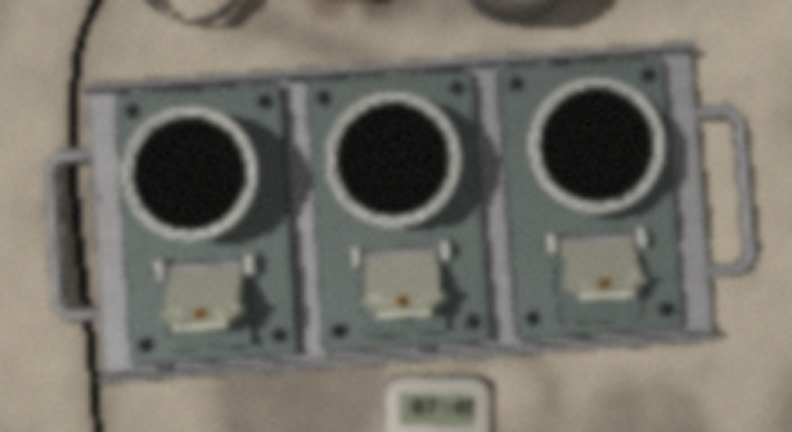

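>>> apply_moves(increments=[[0,0,0,0,0,9.3,1],[0,0,0,0,0,9.3,1],[-40,-32,0,0,0,0,1],[-40,-32,0,0,0,0,1],[-40,-32,0,0,0,0,1],[-40,-32,0,0,0,0,1],[-40,-32,0,0,0,0,1],[-40,-32,0,0,0,0,1]], grip_force=40)

```text
t: 1.1
eef_pos: [0.446, -0.3561, 0.2265]
tool_rot: [0.001, 0.733, -0.68, -0.004]
contact_force: [-0.0, -0.6, 0.4]
gripper_width: 0.001
```

```bash
cat >> h.py <<'E'
from scipy.spatial.transform import Rotation as R
def to(p,th=-84.5):
    o=bot.get_obs();w,x,y,z=o["tool_rot"];r=R.from_quat([x,y,z,w])
    a=np.radians(th);X=np.array([np.cos(a),np.sin(a),0]);Z=np.array([0,0,-1.]);T=R.from_matrix(np.c_[X,np.cross(Z,X),Z])
    print("t",round(o["t"],2),"pos",np.round(o["eef_pos"],4),"d tool mm",(r.inv().apply(np.array(p)-o["eef_pos"])*1000).round(1),"rot",np.degrees((r.inv()*T).as_rotvec()).round(2),"F",np.round(o["contact_force"],2))
L=np.array([.571,-.1737,.11]);M=np.array([.581,-.2798,.11]);Rr=np.array([.591,-.3864,.11])
E
python3 -c "
from h import *
to(L)"
```

```text
t 1.1 pos [ 0.446  -0.3561  0.2265] d tool mm [-172.1 -138.9  116.4] rot [ 0.36  0.29 -1.23] F [-0.03 -0.65  0.38]
```

>>> apply_moves(increments=[[-40,-32,10,0.36,0.29,-1.2,1],[-40,-32,10,0,0,0,1],[-40,-32,15,0,0,0,1],[-40,-32,15,0,0,0,1],[-12,-11,15,0,0,0,1],[0,0,15,0,0,0,1],[0,0,15,0,0,0,1],[0,0,0,0,0,0,1]])

```text
t: 2.1
eef_pos: [0.571, -0.1645, 0.1261]
tool_rot: [0.001, 0.741, -0.671, -0.001]
contact_force: [-0.1, -0.2, 0.4]
gripper_width: 0.001
```

```bash
python3 -c "
from h import *
to(L)"
```

```text
t 2.1 pos [ 0.571  -0.1645  0.1261] d tool mm [ 9.1  0.9 16.1] rot [0.15 0.01 0.17] F [-0.07 -0.16  0.4 ]
```

>>> apply_moves(increments=[[9,1,12,0,0,0,1],[0,0,12,0,0,0,1],[0,0,6,0,0,0,1],[0,0,5,0,0,0,1],[0,0,4,0,0,0,1],[0,0,3,0,0,0,1],[0,0,0,0,0,0,1],[0,0,0,0,0,0,1]])

```text
t: 3.1
eef_pos: [0.5704, -0.1778, 0.084]
tool_rot: [0.001, 0.74, -0.673, 0.0]
contact_force: [-2.1, -0.5, 5.0]
gripper_width: -0.0
```

```bash
python3 -c "
from h import *
to(L);cv2.imwrite('pics/s1.png',cv2.resize(imaging.read_camera('scene')[150:300,200:400,::-1],None,fx=3.5,fy=3.5,interpolation=2))"
```

```text
t 3.1 pos [ 0.5704 -0.1778  0.084 ] d tool mm [ -3.9  -1.  -26. ] rot [ 0.08 -0.12 -0.08] F [-2.15 -0.55  4.98]
```

View pics/s1.png

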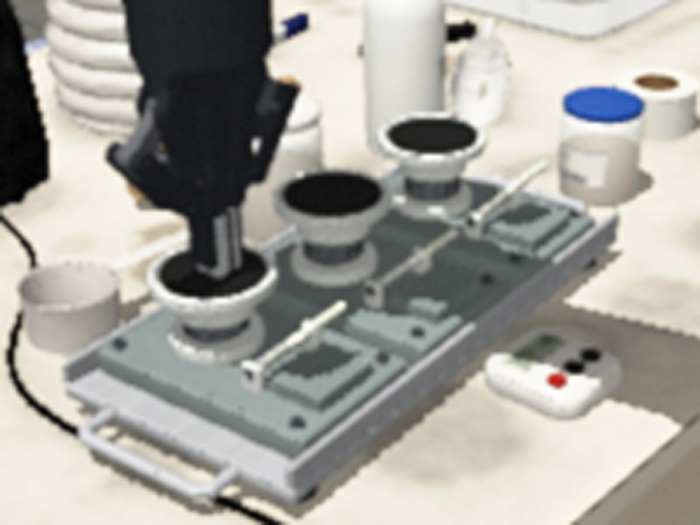

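Fingers stand on the left seat (zoom pixel 215,270), about 5 mm down at ~5 N; all tags are up. I'll press a bit deeper to get the slope.

>>> apply_moves(increments=[[0,0,3,0,0,0,1],[0,0,2,0,0,0,1],[0,0,1,0,0,0,1],[0,0,1,0,0,0,1],[0,0,0,0,0,0,1],[0,0,0,0,0,0,1],[0,0,0,0,0,0,1],[0,0,0,0,0,0,1]])

```text
t: 4.15
eef_pos: [0.5704, -0.1777, 0.0837]
tool_rot: [0.002, 0.74, -0.673, 0.001]
contact_force: [-3.0, -0.8, 5.3]
gripper_width: 0.001
```

>>> apply_moves(increments=[[0,0,-4,0,0,0,1],[0,0,-6,0,0,0,1],[0,0,-10,0,0,0,1],[0,0,-12,0,0,0,1],[0,0,-10,0,0,0,1],[0,0,0,0,0,0,1],[0,0,0,0,0,0,1],[0,0,0,0,0,0,1]])

```text
t: 5.15
eef_pos: [0.5713, -0.177, 0.1293]
tool_rot: [0.001, 0.74, -0.672, 0.002]
contact_force: [0.6, 0.1, 0.4]
gripper_width: -0.003
```

```bash
python3 -c "
from h import *
to(M)"
```

```text
t 5.15 pos [ 0.5713 -0.177   0.1293] d tool mm [103.1   0.3  19.7] rot [-0.1  -0.25  0.01] F [0.61 0.09 0.4 ]
```

>>> apply_moves(increments=[[34,0,0,0,0,0,1],[34,0,0,0,0,0,1],[30,0,5,0,0,0,1],[5,0,10,0,0,0,1],[0,0,5,0,0,0,1],[0,0,0,0,0,0,1],[0,0,0,0,0,0,1],[0,0,0,0,0,0,1]])

```text
t: 6.15
eef_pos: [0.5812, -0.276, 0.1062]
tool_rot: [0.001, 0.743, -0.67, -0.001]
contact_force: [0.7, 0.2, -0.4]
gripper_width: 0.003
```

```bash
python3 -c "
from h import *
to(M)"
```

```text
t 6.15 pos [ 0.5812 -0.276   0.1062] d tool mm [ 3.8  0.6 -3.8] rot [0.1  0.02 0.41] F [ 0.7   0.21 -0.43]
```

>>> apply_moves(increments=[[3,0,8,0,0,0,1],[0,0,6,0,0,0,1],[0,0,4,0,0,0,1],[0,0,4,0,0,0,1],[0,0,4,0,0,0,1],[0,0,4,0,0,0,1],[0,0,3,0,0,0,1],[0,0,3,0,0,0,1]])

```text
t: 7.15
eef_pos: [0.5822, -0.2787, 0.0719]
tool_rot: [0.0, 0.743, -0.67, -0.0]
contact_force: [-7.5, 3.6, 21.7]
gripper_width: -0.006
```

```bash
python3 -c "
from h import *
to(M)"
```

```text
t 7.15 pos [ 0.5822 -0.2787  0.0719] d tool mm [  0.9   1.3 -38.1] rot [ 0.04 -0.    0.43] F [-7.51  3.57 21.71]
```

It bottomed out, so that reading says nothing about the spring; I'll back off to mid-travel and read there.

>>> apply_moves(increments=[[0,0,-5,0,0,0,1],[0,0,-3,0,0,0,1],[0,0,-1,0,0,0,1],[0,0,0,0,0,0,1],[0,0,0,0,0,0,1],[0,0,0,0,0,0,1],[0,0,0,0,0,0,1],[0,0,0,0,0,0,1]])

```text
t: 8.15
eef_pos: [0.5822, -0.2787, 0.0814]
tool_rot: [0.0, 0.743, -0.67, -0.0]
contact_force: [-0.4, 0.8, 3.9]
gripper_width: -0.001
```

```bash
python3 -c "
from h import *
to(M);cv2.imwrite('pics/s2.png',cv2.resize(imaging.read_camera('scene')[150:300,200:400,::-1],None,fx=3.5,fy=3.5,interpolation=2))
for i in range(3): imaging.read_camera('scene'); to(M)"
```

```text
t 8.15 pos [ 0.5822 -0.2787  0.0814] d tool mm [  1.    1.3 -28.6] rot [ 0.03 -0.01  0.43] F [-0.42  0.85  3.93]
t 8.25 pos [ 0.5822 -0.2787  0.0814] d tool mm [  0.9   1.3 -28.6] rot [ 0.03 -0.01  0.43] F [-1.64  0.53  3.2 ]
t 8.3 pos [ 0.5822 -0.2787  0.0814] d tool mm [  0.9   1.3 -28.6] rot [ 0.02 -0.01  0.43] F [-0.98  0.57  1.78]
t 8.35 pos [ 0.5822 -0.2787  0.0814] d tool mm [  0.9   1.3 -28.6] rot [ 0.03 -0.01  0.43] F [-0.43  0.94  3.17]
```

View pics/s2.png

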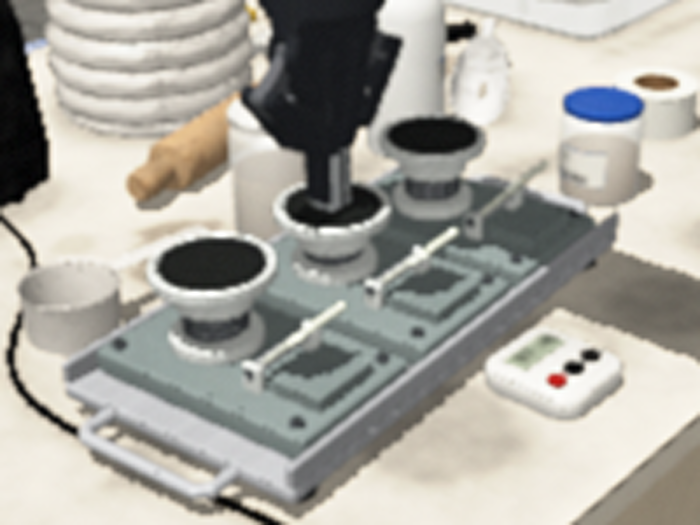

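The middle seat is visibly down (zoom pixel 330,205) and all tags are up. It takes about 3 N at 7.6 mm, so it looks soft; the left one took 5 N at 5.3 mm. Now the right seat.

>>> apply_moves(increments=[[0,0,-10,0,0,0,1],[0,0,-12,0,0,0,1],[0,0,-12,0,0,0,1],[0,0,-6,0,0,0,1],[30,0,0,0,0,0,1],[30,0,0,0,0,0,1],[30,0,0,0,0,0,1],[15,0,0,0,0,0,1]])

```text
t: 9.35
eef_pos: [0.5947, -0.3839, 0.1263]
tool_rot: [-0.001, 0.744, -0.668, 0.001]
contact_force: [-0.1, 0.5, -0.1]
gripper_width: -0.003
```

```bash
python3 -c "
from h import *
to(Rr)"
```

```text
t 9.35 pos [ 0.5947 -0.3839  0.1263] d tool mm [ 2.1  4.  16.3] rot [-0.1  -0.01  0.65] F [-0.09  0.54 -0.14]
```

>>> apply_moves(increments=[[2,4,12,0,0,0.6,1],[0,0,12,0,0,0,1],[0,0,6,0,0,0,1],[0,0,5,0,0,0,1],[0,0,5,0,0,0,1],[0,0,4,0,0,0,1],[0,0,0,0,0,0,1],[0,0,0,0,0,0,1]])

```text
t: 10.35
eef_pos: [0.5907, -0.3832, 0.0828]
tool_rot: [-0.001, 0.741, -0.671, -0.0]
contact_force: [-3.3, 1.0, 8.1]
gripper_width: -0.001
```

```bash
python3 -c "
from h import *
to(Rr)
for i in range(4): imaging.read_camera('scene'); to(Rr)"
```

```text
t 10.35 pos [ 0.5907 -0.3832  0.0828] d tool mm [  3.1   0.  -27.2] rot [-0.03  0.07  0.15] F [-3.34  0.99  8.06]
t 10.4 pos [ 0.5908 -0.3832  0.0829] d tool mm [  3.2   0.1 -27.1] rot [-0.03  0.07  0.15] F [-3.51  0.8   7.05]
t 10.45 pos [ 0.5908 -0.3832  0.0829] d tool mm [  3.2   0.1 -27.1] rot [-0.04  0.06  0.15] F [-3.81  1.05  7.54]
t 10.5 pos [ 0.5907 -0.3832  0.0828] d tool mm [  3.2   0.  -27.2] rot [-0.03  0.07  0.15] F [-3.4   1.75  8.08]
t 10.55 pos [ 0.5907 -0.3832  0.0828] d tool mm [  3.2   0.  -27.2] rot [-0.03  0.07  0.15] F [-4.76  0.53  7.71]
```

Right: 7.7 N at 6.2 mm, which is stiff. So the middle seat is the softest. Lifting off and going to its tag.

>>> apply_moves(increments=[[0,0,-12,0,0,0,1],[0,0,-12,0,0,0,1],[0,0,-12,0,0,0,1],[0,0,-10,0,0,0,1],[-25,17,0,0,0,0,1],[-25,17,0,0,0,0,1],[-25,17,0,0,0,0,1],[-20,12,0,0,0,0,1]])

```text
t: 11.55
eef_pos: [0.5189, -0.2936, 0.1342]
tool_rot: [-0.001, 0.741, -0.672, 0.002]
contact_force: [-0.0, 0.0, -1.1]
gripper_width: 0.0
```

```bash
python3 -c "
from h import *
print('tag dot',ray('top',(312,233.4),.08),'expected line', proj('top',(.5143,-.2862,.07)))
to((.5143,-.2862,.10));cv2.imwrite('pics/s3.png',cv2.resize(imaging.read_camera('scene')[150:300,200:400,::-1],None,fx=3.5,fy=3.5,interpolation=2))"
```

```text
tag dot [ 0.50754972 -0.28894676  0.08      ] expected line [310.77113936 229.78632913]
t 11.55 pos [ 0.5189 -0.2936  0.1342] d tool mm [-7.9  4.  34.2] rot [-0.29 -0.08  0.1 ] F [-0.03  0.   -1.11]
```

View pics/s3.png

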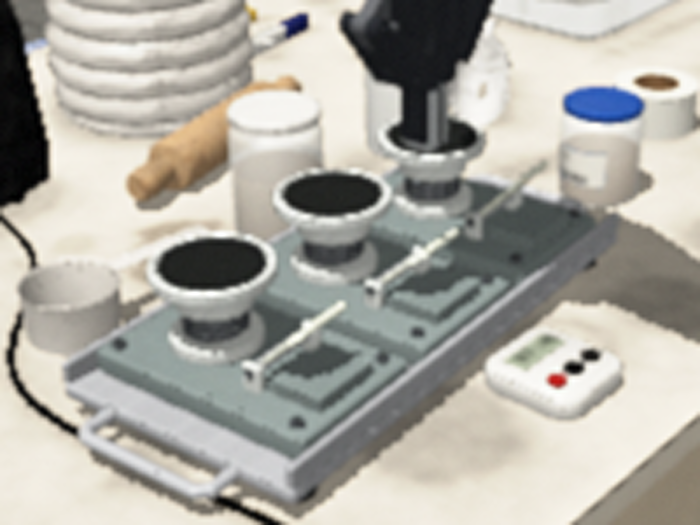

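The image shows all seats up again and the hand above, between middle and right. The measured tag dot agrees with the geometry, so I go on to the tag.

>>> apply_moves(increments=[[-8,4,0,0,0,0,1],[0,0,8,0,0,0,1],[0,0,8,0,0,0,1],[0,0,8,0,0,0,1],[0,0,5,0,0,0,1],[0,0,0,0,0,0,1],[0,0,0,0,0,0,1],[0,0,0,0,0,0,1]])

```text
t: 12.6
eef_pos: [0.5137, -0.2849, 0.103]
tool_rot: [-0.001, 0.741, -0.672, 0.001]
contact_force: [-0.3, 0.1, -0.2]
gripper_width: 0.001
```

```bash
python3 -c "
from h import *
to((.5143,-.2870,.051));cv2.imwrite('pics/s4.png',cv2.resize(imaging.read_camera('scene')[150:300,200:400,::-1],None,fx=3.5,fy=3.5,interpolation=2))"
```

```text
t 12.6 pos [ 0.5137 -0.2849  0.103 ] d tool mm [ 2.1 -0.2 52. ] rot [-0.23 -0.01  0.12] F [-0.34  0.08 -0.15]
```

View pics/s4.png

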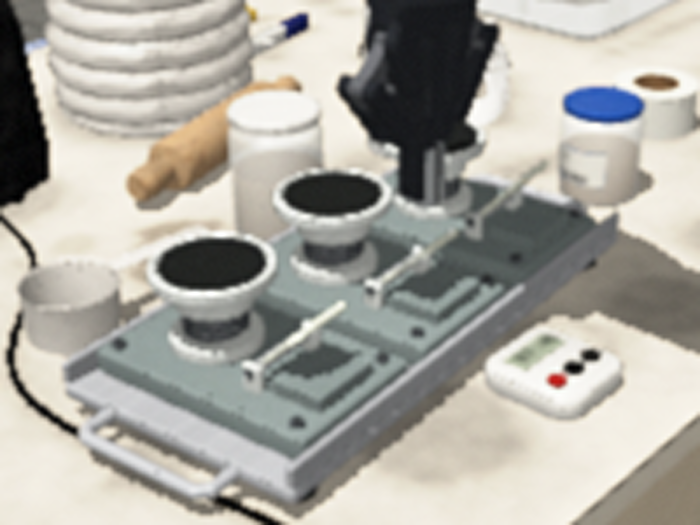

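The fingers (zoom 425,195) hang over the middle tag. Now straight down.

>>> apply_moves(increments=[[1,0,8,0,0,0,1],[0,0,8,0,0,0,1],[0,0,8,0,0,0,1],[0,0,8,0,0,0,1],[0,0,8,0,0,0,1],[0,0,7,0,0,0,1],[0,0,4,0,0,0,1],[0,0,0,0,0,0,1]])

```text
t: 13.65
eef_pos: [0.5141, -0.2863, 0.0511]
tool_rot: [-0.001, 0.741, -0.672, 0.001]
contact_force: [-1.7, 1.8, 3.4]
gripper_width: 0.007
```

```bash
python3 -c "
from h import *
to((.5143,-.2870,.051));cv2.imwrite('pics/s5.png',cv2.resize(imaging.read_camera('scene')[150:300,200:400,::-1],None,fx=3.5,fy=3.5,interpolation=2))"
```

```text
t 13.65 pos [ 0.5141 -0.2863  0.0511] d tool mm [ 0.7 -0.2  0.1] rot [-0.21 -0.03  0.1 ] F [-1.7   1.77  3.42]
```

View pics/s5.png

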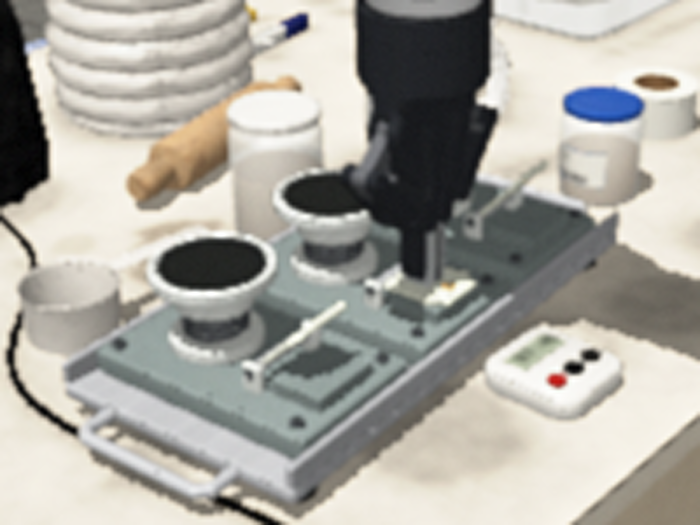

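The middle tag lies flat (zoom 430,290), and the other two tags are up. I'll push once more, then lift.

>>> apply_moves(increments=[[0,0,6,0,0,0,1],[0,0,6,0,0,0,1],[0,0,-8,0,0,0,1],[0,0,-15,0,0,0,1],[0,0,-25,0,0,0,1],[0,0,-30,0,0,0,1],[0,0,-30,0,0,0,1],[0,0,-30,0,0,0,1]])

```text
t: 14.7
eef_pos: [0.5128, -0.2856, 0.1917]
tool_rot: [-0.0, 0.74, -0.672, -0.0]
contact_force: [0.2, -0.2, -1.1]
gripper_width: -0.005
```

>>> apply_moves(increments=[[30,20,0,0,0,0,1],[40,20,0,0,0,0,1],[40,20,0,0,0,0,1],[40,0,0,0,0,0,1],[30,0,0,0,0,0,1],[0,0,0,0,0,0,1],[0,0,0,0,0,0,1],[0,0,0,0,0,0,1]])

```text
t: 15.7
eef_pos: [0.4717, -0.4738, 0.1936]
tool_rot: [-0.002, 0.742, -0.67, 0.001]
contact_force: [0.3, -1.1, 0.6]
gripper_width: 0.001
```

```bash
python3 -c "
from h import *
to((.5143,-.2870,.051));a=imaging.read_camera('scene')[150:300,200:400,::-1];b=imaging.read_camera('top')[130:280,200:480,::-1]
cv2.imwrite('pics/s6.png',cv2.resize(a,None,fx=3.5,fy=3.5,interpolation=2));cv2.imwrite('pics/t6.png',cv2.resize(b,None,fx=2.8,fy=2.8,interpolation=2))
print(bot.get_obs()['joint_vel'])"
```

```text
t 15.7 pos [ 0.4717 -0.4738  0.1936] d tool mm [-181.4  -60.6  143.1] rot [-0.23  0.07  0.29] F [ 0.25 -1.07  0.57]
[ 0.00145592  0.00060267  0.00425872 -0.00587395  0.00206895  0.00031083
  0.00133464]
```

View pics/s6.png

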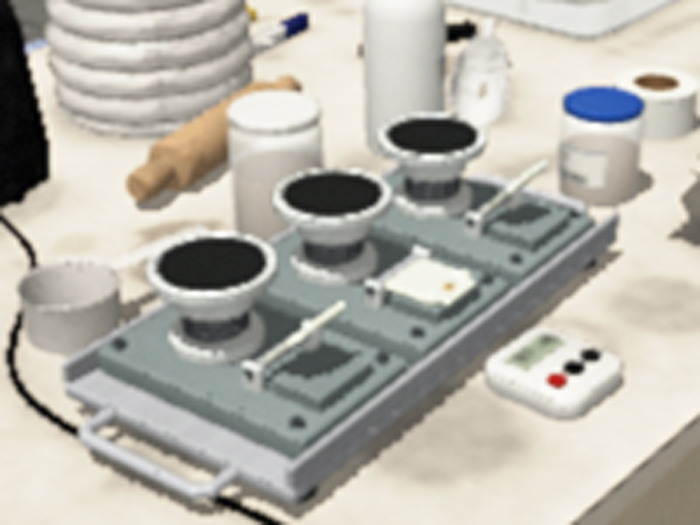

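View pics/t6.png

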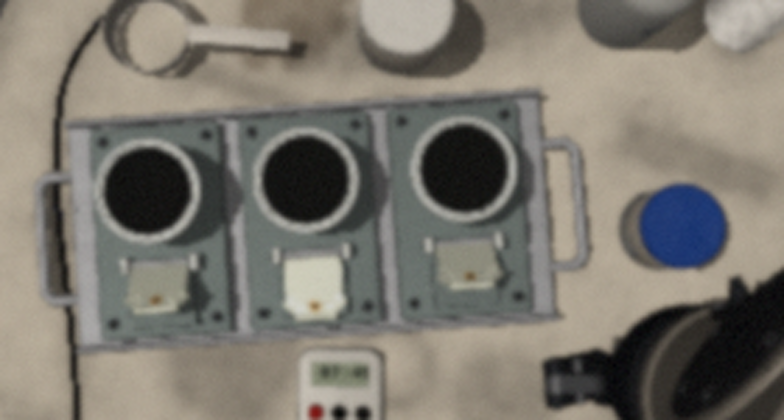

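Both views show the middle tag flat (scene zoom 430,280; top zoom 315,285). The outer tags and all seats are up, the timer, cup and jars are in place, and the arm is clear. Handing in.

```bash
python3 -c "
from station import bot
print(bot.hand_in())"
```

```text
the job is handed in; nothing more can be done
None
```

I pressed the seats left, middle, right, found the middle one softest, and pushed its flip tag down flat. The job is handed in at about 15.7 s; no verdict was reported.

| Seat | Force | Travel | Reading |
|---|---|---|---|
| Left | about 5 N | 5.3 mm | stiff |
| Middle | about 3 N (readings 1.8 to 3.9) | 7.6 mm | soft |
| Right | about 7.7 N | 6.2 mm | stiff |

- **Middle press:** My first press went too far and hit the bottom stop, with a reading of 21.7 N. I took the middle reading after backing off to mid-travel.
- **Left press:** The attempt to press deeper barely moved the seat. Its figure therefore rests on one depth.
- **Measurement limits:** The force signal wanders by about 1 N, but the gap between the soft seat and the other two is clear. The two cameras agreed on the seat positions to within about 3 mm.
- **Final check:** Before handing in, both the scene and top views showed the middle tag flat, the outer tags up and all seats back up. The jars, cup and timer looked unmoved (judged by eye), and the arm was clear of everything.

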